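Park the filter caddy against its buffer

TASK

Take the little wheeled filter caddy by its handle bar and push it forwards until both front castors trail straight, then steer it into the taped bay and hold it gently but firmly against the red sprung buffer for about a second, square and in the middle of the bay. Let go and leave it standing there with its castors straight; keep all its wheels on the worktop, never ram the buffer, and leave the green pot, the filter case and the lens pen alone.

Things in the scene. Friction and masses are not known exactly. Their poses are not given: they have to be found in the camera images.
- caddy_handle (a point): Middle of the caddy's straight level steel handle bar: 12 mm thick, 100 mm long along the caddy's y, 124 mm above the worktop, 49 mm clear of the tray in front of it. Axes are the caddy's: x = forward, the way it is pushed; y = its left; z = up. The caddy is a white three-tier tray (150 x 110 mm, top 106 mm high), about 0.8 kg, varying; its caps, rings and filters are fast in it.
- caddy_axle (a point): Mid-point between the two fixed rear wheels (26 mm diameter), 13 mm above the worktop, 70 mm ahead of the handle bar; axes as the handle's. These wheels do not roll sideways, so the caddy steers like a cart about this point. The two front castors pivot 115 mm ahead of it, with 12 mm trail. Rolling drag about 1 N.
- caddy_nose (a point): Middle of the front face of the black rubber bumper on the caddy's front (100 mm wide, 20 mm high, centre 88 mm above the worktop), 216 mm ahead of the handle bar. Axes as the handle's.
- castor_left (a joint): Swivel angle of the left front castor about the vertical, rad: 0 = trailing straight for forward travel, counterclockwise from above positive. Starts turned well away. It swings round by itself within about 50 mm of straight forward pushing; straight means within about 0.25 rad.
- castor_right (a joint): The same for the right front castor.
- bay: Parking bay fixed to the worktop: two yellow tape lines 150 mm apart, 200 mm long, and a yellow cross line at their far end. Origin on the worktop at the middle of the cross line; x points the way the caddy drives in, y to the left, z up. Parked means the nose within 12 mm of the bay's middle line, square within 6 degrees, castors straight within 0.35 rad.
- bay_buffer (a point): Point over the cross line, 88 mm up, axes as the bay's. The red sprung pad (70 x 36 mm) is centred here, but its face may hang up to 22 mm before or beyond it along x: set by hand, not reported; find it by touch. Spring: 2 N per mm. Press with at least 4 N for half a second, never over 14 N (about 8 N is right); ease off before letting go, or the spring kicks the caddy back.
- pot: Green ceramic pot with closed lid, 72 mm diameter, 79 mm high, origin under its centre. A bystander.
- filter_case: Flat round black filter case, 68 mm diameter, 19 mm high, origin under its centre. A bystander.
- lens_pen: Black lens pen lying on the worktop, 110 mm long along its x, 13 mm thick, origin under its centre. A bystander.
Not all that is in view belongs to the job. What is shaped like the part that bears caddy_handle but purple is not meant.

How it is judged:
On the way, in this order (a step that is already met when the one before it is completed fails the run):
1. the caddy has been pushed until both castors trail straight (within 0.3 rad), before its nose reaches the cross line (distance of caddy_nose from where it was at the start of the episode above 0.03 m and value of joint castor_left between -0.3 and 0.3 rad and value of joint castor_right between -0.3 and 0.3 rad and x of caddy_nose in the frame of bay below -0.03 m), for 0.1 s.
2. the caddy is held against the buffer with at least 4 N for 0.4 s, in the middle (12 mm) and square (0.1 rad) (contact force between caddy and bay above 4 N and y of caddy_nose in the frame of bay between -0.012 and 0.012 m and angle between the x axis of caddy_nose and the x axis of bay, either way round below 0.105 rad), for 0.4 s.
At the end, for the whole second after the job is handed in: The caddy stands released on its wheels at the buffer (nose 35 mm before to 32 mm beyond the cross line), within 12 mm of the bay's middle line, square within 0.105 rad, castors within 0.35 rad of straight, bystanders within 15 mm of their starts (y of caddy_nose in the frame of bay between -0.012 and 0.012 m and x of caddy_nose in the frame of bay between -0.035 and 0.032 m and angle between the x axis of caddy_nose and the x axis of bay, either way round below 0.105 rad and value of joint castor_left between -0.35 and 0.35 rad and value of joint castor_right between -0.35 and 0.35 rad and angle between caddy_nose's own z axis and vertical below 0.05 rad and height (world z) of caddy_handle below 0.13 m and distance of each of pot, filter_case, lens_pen from where it was at the start of the episode below 0.015 m and contact force between caddy and the fingers below 0.1 N); the robot touches nothing.
It fails at once if the caddy presses on the buffer or its post with more than 14 N (contact force between caddy and bay above 14 N).
It fails at once if the caddy is tipped by more than 0.12 rad or lifted by more than 10 mm (angle between caddy_nose's own z axis and vertical above 0.12 rad or height (world z) of caddy_nose above 0.098 m or height (world z) of caddy_handle above 0.138 m).
It fails at once if the pot, filter case or lens pen is moved by more than 15 mm (distance of any of pot, filter_case, lens_pen from where it was at the start of the episode above 0.015 m).
It also fails if it takes over 72 s, if anything falls off the work surface, if the arm or the gripper's body presses on something with over 40 N, if the wrist force passes 120 N, or if a joint passes its speed limit or range.

ROBOT

A 7-joint arm with a two-finger parallel gripper is mounted at the origin on the work surface. World frame = base frame: x ahead of the robot, y to its left, z up, the work surface at z = 0. Lengths are in m, angles in rad, forces in N, time in s.
With the tool pointing down it reaches from about 0.35 to 0.9 m from the base axis. Payload 8.1 kg.
Tool frame: the origin (TCP) lies midway between the tips of the shut fingers; the grasp point (between the pads) lies 19 mm behind it; z points along the fingers, y is the line along which they close (so a half turn about z gives the same grasp; the last joint's range is limited). The gripper opens to 92 mm and grips with 3 to 60 N. Pads are 19 mm wide; open, the fingers measure 130 mm over their backs; the gripper's body (75 mm by 190 mm) begins 47 mm behind the grasp point.
Start: joints at [1.089, 0.434, 0.025, 1.573, -0.012, 1.134, -0.075], TCP at [0.231, -0.581, 0.227] pointing down, gripper open.
Joint ranges: [-2.62, 2.62], [-0.44, 2.09], [-1.27, 1.32], [0.08, 2.57], [-1.32, 4.46], [0.12, 2], [-2.74, 2.74]. Speed limits (rad/s): [2.22, 2.22, 3.01, 3.01, 3.14, 3.14, 3.14].

INTERFACE

Orientations are given as a rotation vector (axis times angle).
In Python, from cell import arm gives the robot as it stands.
- The arm moves only by the tool move_arm, never from a script. Its argument "motion" is a list of rows, each an object of numbers: "tx", "ty", "tz": the shift along the tool's x, y, z normalised to -1 to 1, where 1 is 1000 mm; "twist": the turn about the tool's z normalised to -1 to 1, where 1 is pi/2 rad. In form: [{"tx": .., "ty": .., "tz": .., "twist": ..}, ...]. A call has 1 to 12 rows; each row shifts and turns the commanded pose from where the row before left it, along the tool's axes as they then stand; what a row does not reach is not made up. A row lasts 1/10 s, in which the tool goes at most 50 mm and 8.59 degrees, less where a joint would pass 70% of its speed; a pose out of reach is approached as far as the arm can. A call with a number of a shift or a turn outside -1 to 1 is refused whole. A call with a gripper value outside its range is refused whole. "gripper" is the gripper's target within -1 to 1 (shut at 1, half-way at 0, fully open at -1), set as the call begins (left out, the last holds). The fingers move at their own pace and stop on an object; "squeeze" is the grip in N (left out, the last holds). Time passes only in rows, so rows that do not move let the fingers close. It gives the time, the measured TCP pose, the force, the opening and the grip force at its end, in the units of the state.
- arm.observe(): the state, without advancing time (a new reading comes with each control period).
- arm.get_image(name): name is "scene" or "top" or "wrist"; returns the picture (400x640x3 uint8, red, green, blue); there is no depth.
- arm.calibration(name): a dict with "K" (3x3 intrinsics, pixels), "T" (4x4, takes a point from camera to world coordinates). Camera axes: x right, y down, z forward; pixel columns grow to the right and rows downward; lengths in m; the calibration is good to about 2 mm. A picture is of the moment at which its call begins: read the wrist's pose just before it. calibration takes no time and is no camera call; for the wrist camera it gives the pose at the moment of the call.
- arm.sign_off(): hands the job in; it is judged then, once.
Trained networks look in the newest picture that a camera, given by its name, has taken for a name from the list of things; names that differ only in an ending like _2 or _b are one class to them, and where a whole thing is asked for, a point or a joint stands for the part that bears it (a point fixed in the world has none). Each returns a list of dicts, best first, with "conf" (0 to 1); they miss things now and then, are a little off and sometimes report something else, mostly with a low value. They report only what shows in the picture. A call takes as long as a camera call. They do not tell look-alikes from the thing itself.
- arm.look_for(camera, query): "point" ([column, row] as shares, 0 to 1, of the picture: columns of its width, rows of its height, amid what is visible of it).
- arm.regions_of(camera, query): "region" (400x640 bool, what is visible of it) and "point" ([column, row] as shares, 0 to 1, of the picture: columns of its width, rows of its height, amid what is visible of it).
- arm.place_of(camera, query): "point" ([column, row] as shares, 0 to 1, of the picture: columns of its width, rows of its height: a listed point, or the origin of a listed thing).
The state is a dict: "clock": time; "joints": joint angles; "dq": joint speeds; "joint_efforts": joint torques, N m; "position": TCP position; "ee_rot": TCP orientation; "force": force on the tool from outside, world axes, zero at the start; "ft_torque": the same for the moment, N m; "width": opening from 0.0 (shut) to 1.0 (fully open); "gripper_force": force on a finger pad.
Only numpy, scipy, OpenCV 4.12 (cv2) and the standard library are available. Lean on these libraries where they do the work, as an engineer would, in place of code of your own. Each camera call takes 0.05 s, during which the arm holds its last target. There are 200 camera calls.

## Working session

There is one attempt and no reset: what is moved stays moved. The work goes in short steps, Python scripts to look and compute and a tool call to move; the robot and the scene stay as the last step left them, time stands still between calls to the robot, and variables do not carry over. Pictures are saved under pics/ and viewed, at most 10 in all, crops included, and the job is handed in when it is done.

Besides the shell and the picture viewer there is one more tool, called after "Call:" as name(argument=value, ...), one argument or row to a line, values as JSON. move_arm: Moves the arm, as the interface text tells. Scaled input: -1 to 1 covers 1000 mm each way for a shift and pi/2 rad each way for a turn. Its arguments: {"type":"object","properties":{"motion":{"type":"array","items":{"type":"object","properties":{"tx":{"type":"number"},"ty":{"type":"number"},"tz":{"type":"number"},"twist":{"type":"number"}}}},"gripper":{"type":"number"},"squeeze":{"type":"number"}},"required":["motion"]}

```bash
mkdir -p pics
cat > h.py <<'E'
import numpy as np, cv2
from cell import arm
def ray(cam,p,z):
    c=arm.calibration(cam);K=np.array(c["K"]);T=np.array(c["T"])
    d=T[:3,:3]@np.linalg.inv(K)@np.array([p[0]*640,p[1]*400,1]);o=T[:3,3]
    return o+d*(z-o[2])/d[2]
def proj(cam,P):
    c=arm.calibration(cam);K=np.array(c["K"]);T=np.linalg.inv(np.array(c["T"]))
    q=K@(T[:3,:3]@np.array(P)+T[:3,3]);return q[:2]/q[2]
def save(cam,n):
    im=arm.get_image(cam);cv2.imwrite("pics/"+n,im[:,:,::-1]);return im
E
python3 - <<'E'
from h import *
np.set_printoptions(precision=3,suppress=True)
s=arm.observe();print(s)
for cam in ["top","scene"]:
    save(cam,cam+"0.png")
    print(cam,np.array(arm.calibration(cam)["T"])[:3])
    for q,z in [("caddy_handle",.124),("caddy_axle",.013),("caddy_nose",.088),("bay",0),("bay_buffer",.088),("pot",0),("filter_case",0),("lens_pen",0)]:
        print(q,[(np.round(d["conf"],2),np.round(np.array(d["point"])*[640,400]),ray(cam,d["point"],z)) for d in arm.place_of(cam,q)[:3]])
E
```

```text
{'clock': 0.0, 'joints': array([ 1.089,  0.435,  0.025,  1.574, -0.012,  1.134, -0.075]), 'dq': array([-0.   , -0.001,  0.   , -0.   , -0.   , -0.   , -0.001]), 'joint_efforts': array([ -0.   , -66.786,   0.985, -31.446,  -0.061,   0.043,   0.   ]), 'position': array([ 0.231, -0.58 ,  0.226]), 'ee_rot': array([-3.084, -0.591,  0.001]), 'force': array([ 0.292,  0.738, -0.088]), 'ft_torque': array([-0.003,  0.056, -0.027]), 'gripper_force': 0.0, 'width': 1.0000148699155604}
top [[-0.011 -0.992  0.125  0.418]
 [-1.     0.012  0.005 -0.018]
 [-0.006 -0.125 -0.992  1.08 ]]
caddy_handle [(np.float64(0.71), array([220., 250.]), array([0.408, 0.256, 0.124])), (np.float64(0.6), array([443., 178.]), array([ 0.586, -0.316,  0.124])), (np.float64(0.4), array([225., 197.]), array([0.543, 0.246, 0.124]))]
caddy_axle [(np.float64(0.86), array([223., 276.]), array([0.335, 0.277, 0.013]))]
caddy_nose [(np.float64(0.85), array([357., 179.]), array([ 0.594, -0.097,  0.088])), (np.float64(0.66), array([302., 256.]), array([0.39 , 0.05 , 0.088])), (np.float64(0.64), array([192., 331.]), array([0.204, 0.3
[... 762 characters left out ...]
float64(0.74), array([250., 279.]), array([ 0.594, -0.249,  0.013])), (np.float64(0.37), array([430., 278.]), array([0.787, 0.108, 0.013]))]
caddy_nose [(np.float64(0.92), array([305., 236.]), array([ 0.594, -0.107,  0.088])), (np.float64(0.87), array([377.,  67.]), array([0.192, 0.339, 0.088]))]
bay [(np.float64(0.77), array([425., 181.]), array([0.55 , 0.268, 0.   ]))]
bay_buffer [(np.float64(0.78), array([429., 160.]), array([0.548, 0.264, 0.088]))]
pot [(np.float64(0.82), array([377., 297.]), array([ 0.765, -0.017,  0.   ]))]
filter_case [(np.float64(0.79), array([432., 277.]), array([0.783, 0.121, 0.   ]))]
lens_pen [(np.float64(0.64), array([328., 169.]), array([0.391, 0.066, 0.   ]))]
```

View pics/top0.png

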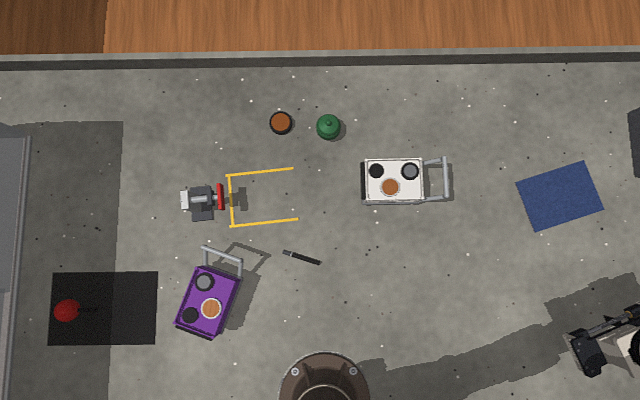

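View pics/scene0.png

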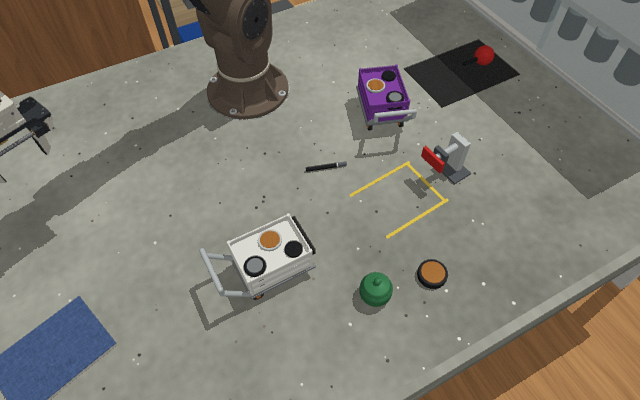

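The top view shows the white caddy with its tray at about (392,181) and handle bar at about (447,178). The bay has its cross line at about (231,200) and opens to the right, with the red pad at about (220,196). The purple caddy at (208,300) is the decoy. Next I'll refine the headings.

```bash
cat > m.py <<'E'
from h import *
def mask_pts(cam,m,z):
    v,u=np.nonzero(m);return np.array([ray(cam,(( a+.5)/640,(b+.5)/400),z)[:2] for a,b in zip(u,v)])
def bay(im):
    h=cv2.cvtColor(im,cv2.COLOR_RGB2HSV);m=cv2.inRange(h,(20,110,120),(32,255,255))
    m[:150]=0;m[240:]=0;m[:,:222]=0;m[:,310:]=0
    c=[(np.array(x)) for x in mask_pts("top",m,0)]
    return np.array(c)
def caddy(im):
    # handle-to-nose bearing: oriented rectangle of white tray rim at z=.106
    h=cv2.cvtColor(im,cv2.COLOR_RGB2HSV);m=cv2.inRange(h,(0,0,185),(179,40,255))
    m[:100]=0;m[260:]=0;m[:,:150]=0
    n,l,st,ce=cv2.connectedComponentsWithStats(m);k=1+np.argmax(st[1:,4])
    P=mask_pts("top",l==k,.106).astype(np.float32)
    return cv2.minAreaRect(P)
E
python3 - <<'E'
from m import *
np.set_printoptions(precision=4,suppress=True)
im=cv2.imread("pics/top0.png")[:,:,::-1].copy()
P=bay(im);print(len(P),P.min(0),P.max(0))
r=cv2.minAreaRect(P.astype(np.float32));print(r,cv2.boxPoints(r))
for s in (P[(P[:,0]>.6)],P[(P[:,0]<.52)]):
    l=cv2.fitLine(s.astype(np.float32),cv2.DIST_HUBER,0,.001,.001).ravel();print(l,np.degrees(np.arctan2(l[1],l[0])))
r=caddy(im);print(r,cv2.boxPoints(r))
E
python3 -c "
import cv2;im=cv2.imread('pics/top0.png');cv2.imwrite('pics/c0.png',cv2.resize(im[140:245,170:470],None,fx=2.6,fy=2.6))"
```

```text
574 [0.4709 0.067 ] [0.6454 0.2813]
((0.5586562752723694, 0.174067884683609), (0.15928171575069427, 0.20092949271202087), 5.691481113433838) [[0.4694 0.2661]
 [0.4894 0.0662]
 [0.6479 0.082 ]
 [0.6279 0.2819]]
[ 0.1032 -0.9947  0.6299  0.2102] -84.07519
[ 0.063  -0.998   0.4851  0.1803] -86.388405
((0.5857893824577332, -0.19355633854866028), (0.10316134989261627, 0.15027132630348206), 0.785752534866333) [[ 0.5332 -0.1191]
 [ 0.5352 -0.2694]
 [ 0.6384 -0.268 ]
 [ 0.6363 -0.1177]]
```

View pics/c0.png

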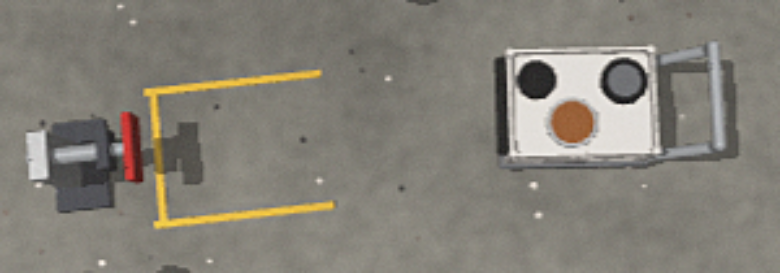

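Call:
move_arm(
  motion=[
    {"twist": 0.0785},
    {"twist": 0.0785},
    {"twist": 0.0785},
  ],
  gripper=0,
  squeeze=25,
)

```text
invalid input
```

Call:
move_arm(
  motion=[
    {"tx": 0.03,"ty": -0.0213},
    {"tx": 0.03,"ty": -0.0213},
    {"tx": 0.03,"ty": -0.0213},
    {"tx": 0.03,"ty": -0.0213},
    {"tx": 0.03,"ty": -0.0213},
    {"tx": 0.03,"ty": -0.0213},
    {"tx": 0.03,"ty": -0.0213},
    {"tx": 0.03,"ty": -0.0213},
    {"tx": 0.03,"ty": -0.0213},
    {"tx": 0.03,"ty": -0.0213},
    {"tx": 0.03,"ty": -0.0213},
    {"tx": 0.03,"ty": -0.0213},
  ],
)

```text
invalid input
```

Run:
```python
from h import *
np.set_printoptions(precision=4,suppress=True)
save("wrist","w1.png")
for q,z in (("caddy_handle",.124),("caddy_nose",.088)):
    print([(d["conf"],np.array(d["point"])*[640,400],ray("wrist",d["point"],z)) for d in arm.place_of("wrist",q)])
s=arm.observe();print(s["position"],s["ee_rot"],s["width"],s["force"],s["clock"])
for p in ((.54,-.321,.124),(.64,-.321,.124)): print(proj("wrist",p))
```

```text
[]
[]
[ 0.2311 -0.5807  0.2267] [ 3.0854  0.5913 -0.    ] 1.0013878474218807 [0.1913 0.2665 0.0095] 1.05
[  57.0632 -578.9841]
[ 102.8946 -929.6308]
```

View pics/w1.png

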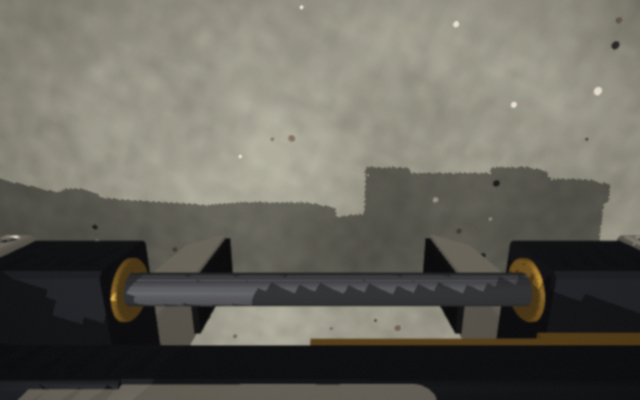

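The moves were refused and the arm hasn't moved: the wrist picture shows only the fingers and bare worktop. I'll resend with all four keys in each row.

Call:
move_arm(
  motion=[
    {"tx": 0,"ty": 0,"tz": 0,"twist": 0.0785},
    {"tx": 0,"ty": 0,"tz": 0,"twist": 0.0785},
    {"tx": 0,"ty": 0,"tz": 0,"twist": 0.0785},
  ],
  gripper=0,
  squeeze=25,
)

```text
clock: 1.35
position: [0.2311, -0.5807, 0.2267]
ee_rot: [3.142, 0.006, 0.0]
force: [0.1, 0.6, -0.2]
width: 0.786
gripper_force: 0.0
```

Call:
move_arm(
  motion=[
    {"tx": 0.03,"ty": -0.0215,"tz": 0,"twist": 0},
    {"tx": 0.03,"ty": -0.0215,"tz": 0,"twist": 0},
    {"tx": 0.03,"ty": -0.0215,"tz": 0,"twist": 0},
    {"tx": 0.03,"ty": -0.0215,"tz": 0,"twist": 0},
    {"tx": 0.03,"ty": -0.0215,"tz": 0,"twist": 0},
    {"tx": 0.03,"ty": -0.0215,"tz": 0,"twist": 0},
    {"tx": 0.03,"ty": -0.0215,"tz": 0,"twist": 0},
    {"tx": 0.03,"ty": -0.0215,"tz": 0,"twist": 0},
    {"tx": 0.03,"ty": -0.0215,"tz": 0,"twist": 0},
    {"tx": 0.03,"ty": -0.0215,"tz": 0,"twist": 0},
    {"tx": 0.03,"ty": -0.0215,"tz": 0,"twist": 0},
    {"tx": 0.03,"ty": -0.0215,"tz": 0,"twist": 0},
  ],
)

```text
clock: 2.55
position: [0.59, -0.3186, 0.2268]
ee_rot: [3.141, 0.014, 0.0]
force: [-0.2, -0.5, 0.5]
width: 0.501
gripper_force: 0.0
```

Run:
```python
from h import *
np.set_printoptions(precision=4,suppress=True)
save("wrist","w2.png")
for q,z in (("caddy_handle",.124),("caddy_nose",.088)):
    print([(d["conf"],np.array(d["point"])*[640,400],ray("wrist",d["point"],z)) for d in arm.place_of("wrist",q)])
s=arm.observe();print(s["position"],s["ee_rot"],s["width"],s["force"],s["clock"])
for p in ((.54,-.321,.124),(.64,-.321,.124)): print(proj("wrist",p))
```

```text
[(0.83, array([329.984, 198.8  ]), array([ 0.5953, -0.3164,  0.124 ]))]
[(0.94, array([ 76.672, 188.12 ]), array([ 0.5894, -0.104 ,  0.088 ]))]
[ 0.5912 -0.3163  0.2262] [-3.1399 -0.0221 -0.0008] 0.5014692729046278 [-1.0329 -0.832   0.9214] 2.7
[330.6961 263.0717]
[333.0843 135.3573]
```

View pics/w2.png

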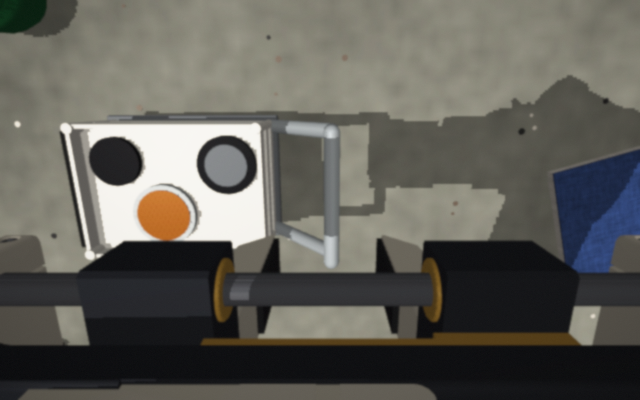

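The wrist view shows the bar running from (331,132) to (331,262), so its middle is at about (0.591,-0.320) and the caddy heads about 91°. I'll go down and grip.

Call:
move_arm(
  motion=[
    {"tx": 0.001,"ty": 0.002,"tz": 0,"twist": 0},
    {"tx": 0,"ty": 0,"tz": 0.03,"twist": 0},
    {"tx": 0,"ty": 0,"tz": 0.03,"twist": 0},
    {"tx": 0,"ty": 0,"tz": 0.03,"twist": 0},
    {"tx": 0,"ty": 0,"tz": 0.02,"twist": 0},
    {"tx": 0,"ty": 0,"tz": 0.011,"twist": 0},
    {"tx": 0,"ty": 0,"tz": 0,"twist": 0},
    {"tx": 0,"ty": 0,"tz": 0,"twist": 0},
  ],
)

```text
clock: 3.5
position: [0.59, -0.3225, 0.1067]
ee_rot: [3.141, 0.012, 0.002]
force: [0.1, 0.1, 0.3]
width: 0.5
gripper_force: 0.0
```

Call:
move_arm(
  motion=[
    {"tx": 0,"ty": 0,"tz": 0,"twist": 0},
    {"tx": 0,"ty": 0,"tz": 0,"twist": 0},
    {"tx": 0,"ty": 0,"tz": 0,"twist": 0},
    {"tx": 0,"ty": 0,"tz": 0,"twist": 0},
    {"tx": 0,"ty": 0,"tz": 0,"twist": 0},
    {"tx": 0,"ty": 0,"tz": 0,"twist": 0},
    {"tx": 0,"ty": 0,"tz": 0,"twist": 0},
    {"tx": 0,"ty": 0,"tz": 0,"twist": 0},
  ],
  gripper=1,
  squeeze=15,
)

```text
clock: 4.3
position: [0.5899, -0.3216, 0.1059]
ee_rot: [3.141, 0.014, 0.0]
force: [-0.9, 0.8, 1.2]
width: 0.124
gripper_force: 15.0
```

Call:
move_arm(
  motion=[
    {"tx": 0,"ty": -0.003,"tz": 0,"twist": 0},
    {"tx": 0,"ty": -0.005,"tz": 0,"twist": 0},
    {"tx": 0,"ty": -0.006,"tz": 0,"twist": 0},
    {"tx": 0,"ty": -0.006,"tz": 0,"twist": 0},
    {"tx": 0,"ty": -0.006,"tz": 0,"twist": 0},
    {"tx": 0,"ty": -0.006,"tz": 0,"twist": 0},
    {"tx": 0,"ty": -0.006,"tz": 0,"twist": 0},
    {"tx": 0,"ty": -0.006,"tz": 0,"twist": 0},
    {"tx": 0,"ty": -0.006,"tz": 0,"twist": 0},
    {"tx": 0,"ty": -0.006,"tz": 0,"twist": 0},
    {"tx": 0,"ty": -0.006,"tz": 0,"twist": 0},
    {"tx": 0,"ty": -0.003,"tz": 0,"twist": 0},
  ],
)

```text
clock: 5.5
position: [0.5894, -0.2555, 0.1058]
ee_rot: [-3.141, -0.015, 0.0]
force: [0.7, -0.9, 3.4]
width: 0.123
gripper_force: 15.0
```

```bash
cat > st.py <<'E'
from m import *
np.set_printoptions(precision=4,suppress=True)
import sys
n=sys.argv[1]
im=save("top","t"+n+".png")
r=caddy(im);print("tray",r)
s=arm.observe();a=s["ee_rot"];yaw=2*np.arctan2(a[1],a[0]);yaw=(yaw+np.pi/2)%np.pi-np.pi/2
p=s["position"][:2];o=np.array([.5587,.1741]);b=np.radians(95.7);d=np.array([np.cos(b),np.sin(b)]);l=np.array([-d[1],d[0]])
h=yaw+np.pi/2;f=np.array([np.cos(h),np.sin(h)])
print("tool",s["position"],np.degrees(h),s["force"],s["ft_torque"],s["clock"])
for k,L in (("handle",0),("axle",.07),("nose",.216)):
    q=p+L*f;print(k,q,"x",(q-o)@d-.0955,"y",(q-o)@l)
for cam in ("top","scene"):
  for q,z in (("caddy_handle",.124),("caddy_nose",.088)):
    print(cam,q,[(round(e["conf"],2),ray(cam,e["point"],z)) for e in arm.place_of(cam,q)[:3]]) if cam=="top" or not arm.get_image(cam) is None else 0
E
python3 st.py 1
```

```text
tray ((0.5865429043769836, -0.12751591205596924), (0.11772072315216064, 0.14999723434448242), 1.9134999513626099)
tool [ 0.5894 -0.2552  0.1057] 90.56641230940154 [0.4224 0.1302 1.783 ] [0.0074 0.0216 0.0262] 5.55
handle [ 0.5894 -0.2552] x -0.5256892980663861 y 0.012087993843320405
axle [ 0.5887 -0.1852] x -0.45597008325434607 y 0.005824521484267163
nose [ 0.5873 -0.0392] x -0.31055572093209116 y -0.0072392922931868095
top caddy_handle [(0.78, array([0.4058, 0.2547, 0.124 ])), (0.72, array([ 0.5908, -0.2545,  0.124 ]))]
top caddy_nose [(0.85, array([0.1958, 0.3297, 0.088 ])), (0.76, array([ 0.5881, -0.04  ,  0.088 ]))]
scene caddy_handle [(0.63, array([ 0.804 , -0.0577,  0.124 ])), (0.62, array([ 0.599 , -0.2549,  0.124 ])), (0.59, array([0.4042, 0.2547, 0.124 ]))]
scene caddy_nose [(0.86, array([0.1914, 0.3353, 0.088 ])), (0.65, array([ 0.5986, -0.0381,  0.088 ]))]
```

Call:
move_arm(
  motion=[
    {"tx": 0,"ty": -0.005,"tz": 0,"twist": 0},
    {"tx": 0,"ty": -0.007,"tz": 0,"twist": 0},
    {"tx": 0,"ty": -0.008,"tz": 0,"twist": 0},
    {"tx": 0,"ty": -0.008,"tz": 0,"twist": 0},
    {"tx": 0.0008,"ty": -0.008,"tz": 0,"twist": -0.0071},
    {"tx": 0.0008,"ty": -0.008,"tz": 0,"twist": -0.0071},
    {"tx": 0.0008,"ty": -0.008,"tz": 0,"twist": -0.0071},
    {"tx": 0.0008,"ty": -0.008,"tz": 0,"twist": -0.0071},
    {"tx": 0.0008,"ty": -0.008,"tz": 0,"twist": -0.0071},
    {"tx": 0.0008,"ty": -0.008,"tz": 0,"twist": -0.0071},
    {"tx": 0.0008,"ty": -0.008,"tz": 0,"twist": -0.0071},
    {"tx": 0.0008,"ty": -0.007,"tz": 0,"twist": -0.0071},
  ],
)

```text
clock: 7.05
position: [0.5925, -0.1645, 0.1057]
ee_rot: [-3.138, -0.156, -0.0]
force: [-1.0, -1.5, 3.2]
width: 0.124
gripper_force: 15.0
```

```bash
python3 st.py 2
```

```text
tray ((0.5785345435142517, -0.03768076002597809), (0.11396607756614685, 0.15110652148723602), 5.5788493156433105)
tool [ 0.5926 -0.1628  0.1057] 95.80220469062046 [0.46   1.1536 3.4231] [-0.0225  0.018  -0.0147] 7.1
handle [ 0.5926 -0.1628] x -0.4341340568868688 y -0.00030942005397699266
axle [ 0.5856 -0.0932] x -0.36413416825586886 y -0.00018455353483565575
nose [0.5708 0.0521] x -0.21813440053978322 y 7.588234794483676e-05
top caddy_handle [(0.67, array([0.398 , 0.2533, 0.124 ]))]
top caddy_nose [(0.78, array([0.1972, 0.3312, 0.088 ])), (0.72, array([0.5776, 0.0504, 0.088 ]))]
scene caddy_handle [(0.94, array([0.4005, 0.2646, 0.124 ])), (0.77, array([ 0.6017, -0.1607,  0.124 ]))]
scene caddy_nose [(0.97, array([0.5805, 0.0545, 0.088 ])), (0.94, array([0.1919, 0.3435, 0.088 ]))]
```

Run:
```python
from h import *
im=cv2.imread("pics/t2.png")[140:245,170:430]
cv2.imwrite("pics/c2.png",cv2.resize(im,None,fx=3,fy=3,interpolation=cv2.INTER_CUBIC))
im=arm.get_image("scene")[:,:,::-1]
a=cv2.resize(im[90:310,220:480],None,fx=3,fy=2.7,interpolation=cv2.INTER_CUBIC)
cv2.imwrite("pics/s2.png",a)
```

```text
(no output)
```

View pics/c2.png

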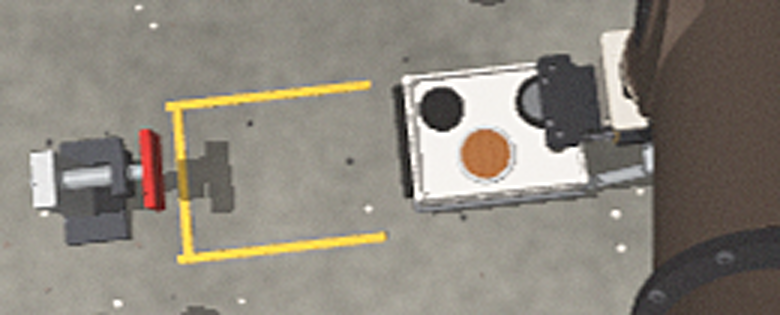

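View pics/s2.png

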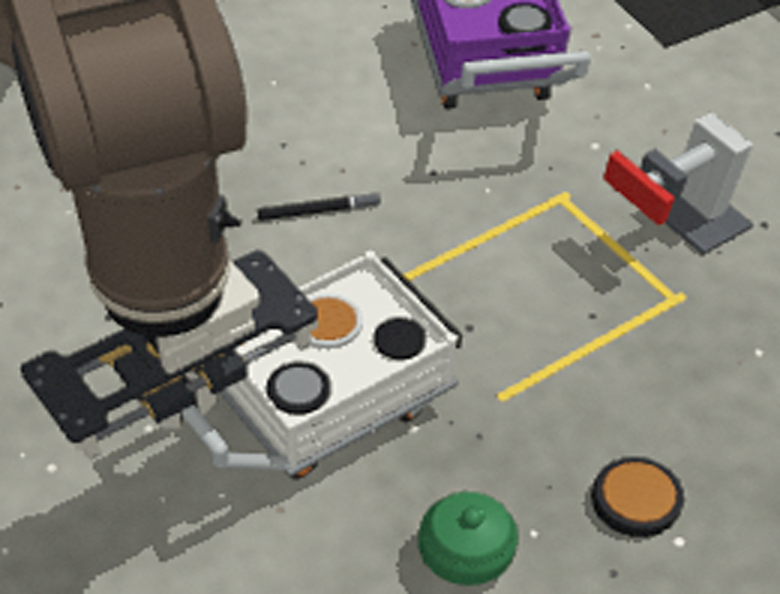

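The caddy is lined up on the bay, with its bumper running from (302,169) to (306,205) in the full top picture. I'll check the lateral offset from these pixels.

Run:
```python
from h import *
np.set_printoptions(precision=4,suppress=True)
def w(a,b,z): return ray("top",((a/3+170)/640,(b/3+140)/400),z)[:2]
L=[w(167,106,0),w(370,84,0)];R=[w(180,260,0),w(384,237,0)]
for s in (L,R): v=s[0]-s[1];print(s,np.linalg.norm(v),np.degrees(np.arctan2(v[1],v[0])))
m0=(L[0]+R[0])/2;m1=(L[1]+R[1])/2;d=(m0-m1);d/=np.linalg.norm(d);l=np.array([-d[1],d[0]])
print("o",m0,np.degrees(np.arctan2(d[1],d[0])))
for n,p in (("bumpL",w(407,196,.098)),("bumpR",w(396,86,.098)),("padR",w(148,130,.106)),("padL",w(160,209,.106))): print(n,p,(p-m0)@d,(p-m0)@l)
```

```text
[array([0.6241, 0.2808]), array([0.6436, 0.0819])] 0.1998368413837192 95.59418110356899
[array([0.4734, 0.2649]), array([0.4933, 0.0684])] 0.19744194555704728 95.78579765436885
o [0.5488 0.2728] 95.68941182219945
bumpL [0.5224 0.0402] -0.22882909360862747 0.04930523846757651
bumpR [0.6211 0.0496] -0.22926704611994114 -0.049809073929480537
padR [0.5827 0.2677] -0.008444255186577876 -0.03321014028785143
padL [0.5127 0.2555] -0.0136663861031052 0.03765641594361431
```

Call:
move_arm(
  motion=[
    {"tx": 0,"ty": -0.004,"tz": 0,"twist": 0},
    {"tx": 0,"ty": -0.008,"tz": 0,"twist": 0},
    {"tx": 0,"ty": -0.008,"tz": 0,"twist": 0},
    {"tx": 0,"ty": -0.008,"tz": 0,"twist": 0},
    {"tx": 0,"ty": -0.008,"tz": 0,"twist": 0},
    {"tx": 0,"ty": -0.008,"tz": 0,"twist": 0},
    {"tx": 0,"ty": -0.008,"tz": 0,"twist": 0},
    {"tx": 0,"ty": -0.008,"tz": 0,"twist": 0},
    {"tx": 0,"ty": -0.008,"tz": 0,"twist": 0},
    {"tx": 0,"ty": -0.008,"tz": 0,"twist": 0},
    {"tx": 0,"ty": -0.008,"tz": 0,"twist": 0},
    {"tx": 0,"ty": -0.006,"tz": 0,"twist": 0},
  ],
)

```text
clock: 8.65
position: [0.5836, -0.0748, 0.1057]
ee_rot: [-3.138, -0.155, -0.0]
force: [1.8, -1.9, 2.7]
width: 0.122
gripper_force: 15.0
```

Call:
move_arm(
  motion=[
    {"tx": 0,"ty": -0.006,"tz": 0,"twist": 0},
    {"tx": 0,"ty": -0.008,"tz": 0,"twist": 0},
    {"tx": 0,"ty": -0.008,"tz": 0,"twist": 0},
    {"tx": 0,"ty": -0.008,"tz": 0,"twist": 0},
    {"tx": 0,"ty": -0.008,"tz": 0,"twist": 0},
    {"tx": 0,"ty": -0.008,"tz": 0,"twist": 0},
    {"tx": 0,"ty": -0.008,"tz": 0,"twist": 0},
    {"tx": 0,"ty": -0.008,"tz": 0,"twist": 0},
    {"tx": 0,"ty": -0.007,"tz": 0,"twist": 0},
    {"tx": 0,"ty": -0.005,"tz": 0,"twist": 0},
    {"tx": 0,"ty": -0.003,"tz": 0,"twist": 0},
    {"tx": 0,"ty": -0.002,"tz": 0,"twist": 0},
  ],
)

```text
clock: 9.85
position: [0.5759, 0.0031, 0.1057]
ee_rot: [3.138, 0.154, 0.0]
force: [2.6, -1.4, 3.4]
width: 0.123
gripper_force: 15.1
```

```bash
python3 st.py 3
python3 - <<'E'
from h import *
im=cv2.imread("pics/t3.png")[140:245,170:430]
cv2.imwrite("pics/c3.png",cv2.resize(im,None,fx=3,fy=3,interpolation=cv2.INTER_CUBIC))
E
```

```text
tray ((0.561058759689331, 0.1468166559934616), (0.11608456820249557, 0.1199517548084259), 4.551751613616943)
tool [0.5759 0.0033 0.1057] 95.63100280583032 [ 2.0713 -0.4215  2.7351] [-0.0578 -0.4767 -0.1242] 9.9
handle [0.5759 0.0033] x -0.26711935760745276 y -0.00014031456083698395
axle [0.569 0.073] x -0.1971194083632422 y -0.00022461051536608393
nose [0.5547 0.2183] x -0.051119514225317415 y -0.00040042779195527053
top caddy_handle [(0.6, array([0.404 , 0.2523, 0.124 ]))]
top caddy_nose [(0.91, array([0.5531, 0.2171, 0.088 ])), (0.76, array([0.2047, 0.3325, 0.088 ]))]
scene caddy_handle [(0.86, array([0.3946, 0.2555, 0.124 ])), (0.59, array([0.5738, 0.0104, 0.124 ])), (0.24, array([0.5713, 0.2356, 0.124 ]))]
scene caddy_nose [(0.78, array([0.5575, 0.2166, 0.088 ]))]
```

View pics/c3.png

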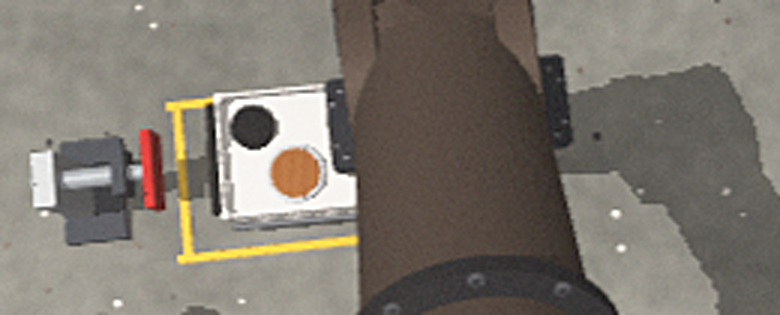

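The gap from bumper to red pad is about 42 mm, from columns 209 to 162 in the crop, and the caddy is centred. I'll close in slowly.

Call:
move_arm(
  motion=[
    {"tx": 0,"ty": -0.003,"tz": 0,"twist": 0},
    {"tx": 0,"ty": -0.004,"tz": 0,"twist": 0},
    {"tx": 0,"ty": -0.004,"tz": 0,"twist": 0},
    {"tx": 0,"ty": -0.004,"tz": 0,"twist": 0},
    {"tx": 0,"ty": -0.004,"tz": 0,"twist": 0},
    {"tx": 0,"ty": -0.004,"tz": 0,"twist": 0},
    {"tx": 0,"ty": -0.002,"tz": 0,"twist": 0},
    {"tx": 0,"ty": -0.001,"tz": 0,"twist": 0},
    {"tx": 0,"ty": -0.001,"tz": 0,"twist": 0},
  ],
)

```text
clock: 11.1
position: [0.5733, 0.0297, 0.1058]
ee_rot: [3.138, 0.154, 0.0]
force: [2.7, 0.1, 3.3]
width: 0.124
gripper_force: 15.1
```

Call:
move_arm(
  motion=[
    {"tx": 0,"ty": -0.001,"tz": 0,"twist": 0},
    {"tx": 0,"ty": -0.001,"tz": 0,"twist": 0},
    {"tx": 0,"ty": -0.001,"tz": 0,"twist": 0},
    {"tx": 0,"ty": -0.001,"tz": 0,"twist": 0},
  ],
)

```text
clock: 11.5
position: [0.5729, 0.0337, 0.1057]
ee_rot: [3.138, 0.154, 0.0]
force: [2.7, -0.4, 3.4]
width: 0.124
gripper_force: 15.1
```

Call:
move_arm(
  motion=[
    {"tx": 0,"ty": -0.001,"tz": 0,"twist": 0},
    {"tx": 0,"ty": -0.001,"tz": 0,"twist": 0},
    {"tx": 0,"ty": -0.001,"tz": 0,"twist": 0},
    {"tx": 0,"ty": -0.001,"tz": 0,"twist": 0},
  ],
)

```text
clock: 11.9
position: [0.5725, 0.0378, 0.1057]
ee_rot: [3.138, 0.154, 0.0]
force: [3.9, -0.9, 3.4]
width: 0.122
gripper_force: 15.1
```

Call:
move_arm(
  motion=[
    {"tx": 0,"ty": -0.001,"tz": 0,"twist": 0},
    {"tx": 0,"ty": -0.001,"tz": 0,"twist": 0},
    {"tx": 0,"ty": -0.001,"tz": 0,"twist": 0},
  ],
)

```text
clock: 12.2
position: [0.5722, 0.0408, 0.1057]
ee_rot: [3.138, 0.154, 0.0]
force: [3.1, -0.5, 2.1]
width: 0.126
gripper_force: 15.1
```

Call:
move_arm(
  motion=[
    {"tx": 0,"ty": -0.001,"tz": 0,"twist": 0},
    {"tx": 0,"ty": -0.001,"tz": 0,"twist": 0},
    {"tx": 0,"ty": -0.001,"tz": 0,"twist": 0},
  ],
)

```text
clock: 12.5
position: [0.5719, 0.0438, 0.1057]
ee_rot: [3.138, 0.154, 0.0]
force: [3.0, -0.5, 2.4]
width: 0.124
gripper_force: 15.2
```

Call:
move_arm(
  motion=[
    {"tx": 0,"ty": -0.001,"tz": 0,"twist": 0},
    {"tx": 0,"ty": -0.001,"tz": 0,"twist": 0},
  ],
)

```text
clock: 12.7
position: [0.5717, 0.0458, 0.1057]
ee_rot: [-3.138, -0.154, -0.0]
force: [3.7, -0.6, 3.4]
width: 0.123
gripper_force: 15.2
```

Call:
move_arm(
  motion=[
    {"tx": 0,"ty": -0.001,"tz": 0,"twist": 0},
    {"tx": 0,"ty": -0.001,"tz": 0,"twist": 0},
  ],
)

```text
clock: 12.9
position: [0.5715, 0.0477, 0.1057]
ee_rot: [3.138, 0.154, 0.0]
force: [3.9, -0.6, 3.2]
width: 0.124
gripper_force: 15.2
```

Call:
move_arm(
  motion=[
    {"tx": 0,"ty": -0.001,"tz": 0,"twist": 0},
    {"tx": 0,"ty": -0.001,"tz": 0,"twist": 0},
  ],
)

```text
clock: 13.1
position: [0.5713, 0.0497, 0.1058]
ee_rot: [3.138, 0.154, 0.0]
force: [3.3, -1.4, 3.5]
width: 0.124
gripper_force: 15.2
```

Call:
move_arm(
  motion=[
    {"tx": 0,"ty": -0.001,"tz": 0,"twist": 0},
    {"tx": 0,"ty": -0.001,"tz": 0,"twist": 0},
  ],
)

```text
clock: 13.3
position: [0.5713, 0.051, 0.1058]
ee_rot: [3.137, 0.153, 0.0]
force: [4.0, -3.5, 4.9]
width: 0.121
gripper_force: 15.2
```

Call:
move_arm(
  motion=[
    {"tx": 0,"ty": 0,"tz": 0,"twist": 0},
    {"tx": 0,"ty": 0,"tz": 0,"twist": 0},
  ],
)

```text
clock: 13.5
position: [0.5712, 0.0511, 0.1057]
ee_rot: [3.137, 0.153, 0.0]
force: [4.1, -2.6, 2.6]
width: 0.122
gripper_force: 15.2
```

Call:
move_arm(
  motion=[
    {"tx": 0,"ty": -0.001,"tz": 0,"twist": 0},
    {"tx": 0,"ty": -0.001,"tz": 0,"twist": 0},
    {"tx": 0,"ty": 0,"tz": 0,"twist": 0},
  ],
)

```text
clock: 13.8
position: [0.5711, 0.0524, 0.1058]
ee_rot: [3.137, 0.152, 0.0]
force: [4.4, -4.8, 3.2]
width: 0.124
gripper_force: 15.1
```

```bash
python3 - <<'E'
from h import *
np.set_printoptions(precision=4,suppress=True)
F=[];
for i in range(6):
    arm.get_image("top");s=arm.observe();F.append(s["force"])
print(np.mean(F,0),np.std(F,0),s["position"],s["ee_rot"])
E
python3 st.py 4
```

```text
[ 4.3378 -5.1384  3.0017] [0.3568 0.3877 0.3941] [0.5712 0.0524 0.1058] [3.1367 0.1522 0.0004]
tray ((0.5576727986335754, 0.21115340292453766), (0.11446619033813477, 0.09003523737192154), 4.241479396820068)
tool [0.5712 0.0524 0.1058] 95.55855103606245 [ 4.7907 -4.7098  3.2069] [-1.0443 -0.8703 -0.1839] 14.15
handle [0.5712 0.0524] x -0.21786842843439597 y -0.00030616540047918373
axle [0.5644 0.122 ] x -0.1478686417497422 y -0.00047897773503551054
nose [0.5502 0.2674] x -0.0018690866646072918 y -0.0008394148899672973
top caddy_handle [(0.78, array([0.4066, 0.2575, 0.124 ]))]
top caddy_nose [(0.93, array([0.2012, 0.3268, 0.088 ])), (0.86, array([0.5548, 0.2649, 0.088 ]))]
scene caddy_handle [(0.93, array([0.5782, 0.0568, 0.124 ])), (0.74, array([0.3998, 0.258 , 0.124 ]))]
scene caddy_nose [(0.74, array([0.555 , 0.2722, 0.088 ]))]
```

Call:
move_arm(
  motion=[
    {"tx": 0,"ty": -0.001,"tz": 0,"twist": 0},
    {"tx": 0,"ty": -0.001,"tz": 0,"twist": 0},
    {"tx": 0,"ty": -0.001,"tz": 0,"twist": 0},
    {"tx": 0,"ty": 0,"tz": 0,"twist": 0},
    {"tx": 0,"ty": 0,"tz": 0,"twist": 0},
  ],
)

```text
clock: 14.95
position: [0.5711, 0.0541, 0.1058]
ee_rot: [3.135, 0.151, 0.001]
force: [5.5, -6.9, 3.4]
width: 0.123
gripper_force: 15.1
```

Call:
move_arm(
  motion=[
    {"tx": 0,"ty": 0,"tz": 0,"twist": 0},
    {"tx": 0,"ty": 0,"tz": 0,"twist": 0},
    {"tx": 0,"ty": 0,"tz": 0,"twist": 0},
    {"tx": 0,"ty": 0,"tz": 0,"twist": 0},
    {"tx": 0,"ty": 0,"tz": 0,"twist": 0},
    {"tx": 0,"ty": 0,"tz": 0,"twist": 0},
    {"tx": 0,"ty": 0,"tz": 0,"twist": 0},
    {"tx": 0,"ty": 0,"tz": 0,"twist": 0},
    {"tx": 0,"ty": 0,"tz": 0,"twist": 0},
    {"tx": 0,"ty": 0,"tz": 0,"twist": 0},
  ],
)

```text
clock: 15.95
position: [0.571, 0.0542, 0.1058]
ee_rot: [3.136, 0.151, 0.001]
force: [5.6, -8.2, 4.0]
width: 0.124
gripper_force: 15.1
```

Call:
move_arm(
  motion=[
    {"tx": 0,"ty": 0.001,"tz": 0,"twist": 0},
    {"tx": 0,"ty": 0.001,"tz": 0,"twist": 0},
    {"tx": 0,"ty": 0.001,"tz": 0,"twist": 0},
    {"tx": 0,"ty": 0.001,"tz": 0,"twist": 0},
    {"tx": 0,"ty": 0.001,"tz": 0,"twist": 0},
    {"tx": 0,"ty": 0,"tz": 0,"twist": 0},
    {"tx": 0,"ty": 0,"tz": 0,"twist": 0},
    {"tx": 0,"ty": 0,"tz": 0,"twist": 0},
  ],
)

```text
clock: 16.75
position: [0.5713, 0.0511, 0.1058]
ee_rot: [3.137, 0.153, 0.0]
force: [3.0, -3.2, 3.9]
width: 0.12
gripper_force: 15.2
```

Call:
move_arm(
  motion=[
    {"tx": 0,"ty": 0.001,"tz": 0,"twist": 0},
    {"tx": 0,"ty": 0,"tz": 0,"twist": 0},
    {"tx": 0,"ty": 0,"tz": 0,"twist": 0},
    {"tx": 0,"ty": 0,"tz": 0,"twist": 0},
  ],
)

```text
clock: 17.15
position: [0.5712, 0.0506, 0.1057]
ee_rot: [3.138, 0.154, 0.0]
force: [3.9, -2.2, 2.7]
width: 0.124
gripper_force: 15.2
```

Call:
move_arm(
  motion=[
    {"tx": 0,"ty": 0,"tz": 0,"twist": 0},
    {"tx": 0,"ty": 0,"tz": 0,"twist": 0},
    {"tx": 0,"ty": 0,"tz": 0,"twist": 0},
    {"tx": 0,"ty": 0,"tz": 0,"twist": 0},
    {"tx": 0,"ty": 0,"tz": 0,"twist": 0},
    {"tx": 0,"ty": 0,"tz": 0,"twist": 0},
  ],
  gripper=0.05,
)

```text
clock: 17.75
position: [0.571, 0.0507, 0.1056]
ee_rot: [3.138, 0.154, -0.001]
force: [-0.3, -0.4, 1.0]
width: 0.473
gripper_force: 0.0
```

Call:
move_arm(
  motion=[
    {"tx": 0,"ty": 0,"tz": -0.01,"twist": 0},
    {"tx": 0,"ty": 0,"tz": -0.02,"twist": 0},
    {"tx": 0,"ty": 0,"tz": -0.03,"twist": 0},
    {"tx": 0,"ty": 0,"tz": -0.03,"twist": 0},
    {"tx": 0,"ty": 0,"tz": -0.03,"twist": 0},
    {"tx": 0,"ty": 0.04,"tz": 0,"twist": 0},
    {"tx": 0,"ty": 0.04,"tz": 0,"twist": 0},
    {"tx": 0,"ty": 0.04,"tz": 0,"twist": 0},
    {"tx": 0,"ty": 0.04,"tz": 0,"twist": 0},
    {"tx": 0,"ty": 0.04,"tz": 0,"twist": 0},
    {"tx": 0,"ty": 0.04,"tz": 0,"twist": 0},
    {"tx": 0,"ty": 0,"tz": 0,"twist": 0},
  ],
)

```text
clock: 18.95
position: [0.5937, -0.1961, 0.2264]
ee_rot: [3.134, 0.14, -0.0]
force: [0.9, -0.6, 0.2]
width: 0.474
gripper_force: 0.0
```

```bash
python3 st.py 5
python3 - <<'E'
from h import *
a=cv2.resize(cv2.imread("pics/t5.png")[140:245,170:370],None,fx=3.9,fy=3.9,interpolation=cv2.INTER_CUBIC)
cv2.imwrite("pics/c5.png",a)
E
```

```text
tray ((0.5595477223396301, 0.17736412584781647), (0.11663031578063965, 0.152761310338974), 4.395406723022461)
tool [ 0.5941 -0.1922  0.2263] 95.28322149241319 [-0.0549  1.1151 -0.0713] [0.069  0.0265 0.0322] 19.0
handle [ 0.5941 -0.1922] x -0.46352623123179393 y 0.001145587670691599
axle [ 0.5877 -0.1225] x -0.39352808319133625 y 0.000636401156555469
nose [0.5742 0.0229] x -0.24753194584981036 y -0.0004256164300712849
top caddy_handle [(0.86, array([0.5778, 0.0555, 0.124 ]))]
top caddy_nose [(0.69, array([0.2005, 0.3368, 0.088 ]))]
scene caddy_handle [(0.71, array([0.5747, 0.0495, 0.124 ])), (0.63, array([0.4006, 0.2571, 0.124 ]))]
scene caddy_nose [(0.92, array([0.5529, 0.2639, 0.088 ])), (0.74, array([0.194, 0.341, 0.088]))]
```

View pics/c5.png

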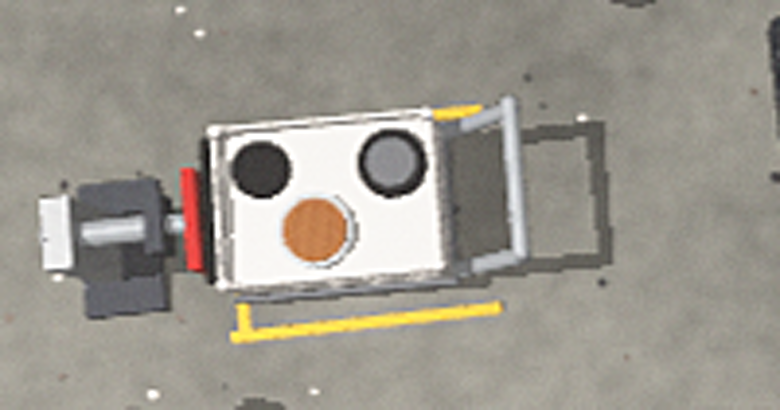

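The caddy stands free against the red pad, centred in the bay with its tray parallel to the tape lines, and the gripper is well clear. Handing in.

```bash
python3 -c "
from cell import arm
print(arm.sign_off())"
```

```text
the job is handed in; nothing more can be done
None
```

I parked the caddy centred and square against the buffer, held it there at about 7 N for over a second, then eased off, let go and handed the job in; I took the castors as straight from about 100 mm of straight pushing rather than seeing them, and no verdict came back.

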